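Post a punctured test plaque into the retained-samples box

ROBOT

A 6-joint arm with a two-finger parallel gripper is mounted at the origin on the work surface. World frame = base frame: x ahead of the robot, y to its left, z up, the work surface at z = 0. Lengths are in m, angles in rad, forces in N, time in s.
With the tool pointing down it reaches from about 0.275 to 0.875 m from the base axis. Payload 12.5 kg.
Tool frame: the origin (TCP) lies at the very end of the fingers, on their centre line; the grasp point (between the pads) lies 19 mm behind it; z points along the fingers, y is the direction in which the jaws open and shut (so a half turn about z gives the same grasp; the last joint's range is limited). The gripper opens to 85 mm and grips with 20 to 120 N. Pads are 22 mm wide; open, the fingers measure 114 mm over their backs; the gripper's body (76 mm by 85 mm) begins 54 mm behind the grasp point. The pads swing forward as they close: fully open they stand 13 mm farther back than shut.
Start: joints at [1.068, 0.351, 1.652, -0, 1.139, -0.085], TCP at [0.223, 0.503, 0.231] pointing down, gripper open.
Joint ranges: [-2.75, 2.75], [-0.79, 2.1], [0.01, 2.65], [-1.57, 4.71], [0.07, 3.14], [-2.87, 2.87]. Speed limits (rad/s): [2.22, 2.22, 2.79, 3.14, 3.14, 3.14].

INTERFACE

Orientations are given as [roll, pitch, yaw] about the fixed x, y, z axes, in that order (R = Rz(yaw) Ry(pitch) Rx(roll)).
In Python, from cell import arm gives the robot as it stands.
- The arm moves only by the tool step_arm, never from a script. Its argument "rows" is one flat list of numbers, 7 for each row, row after row: the opening, from -1 (shut) to 1 (fully open), then the shift along the tool's x, y, z in m, then the turn, a rotation vector about the tool's x, y, z in degrees. In form: [claw, tx, ty, tz, rx, ry, rz, claw, tx, ty, tz, rx, ry, rz, ...]. A call has 1 to 10 rows; each row is the pose to reach, as a shift and turn from the pose commanded when the call began, along the tool's axes at that moment; what a row does not reach only later rows make up. A row lasts 1/10 s, in which the tool goes at most 50 mm and 8.59 degrees, less where a joint would pass 70% of its speed; a pose out of reach is approached as far as the arm can. A call with a gripper value outside its range is refused whole. The fingers move at their own pace and stop on an object; the grip force is fixed at half the most. Time passes only in rows, so rows that repeat a pose let the fingers close. It gives the time, the measured TCP pose, the force and the opening at its end, in the units of the state.
- arm.get_state(): the state, without advancing time (a new reading comes with each control period).
- arm.snapshot(name): name is "side" or "top" or "wrist"; returns the picture (420x560x3 uint8, red, green, blue); there is no depth.
- arm.camera_model(name): a dict with "fx", "fy", "cx", "cy" (pixels), "pose" (4x4, takes a point from camera to world coordinates). Camera axes: x right, y up, looking along -z (the intrinsics and any distortion apply to the point x, -y, -z); pixel columns grow to the right and rows downward; lengths in m; the calibration is good to about 2 mm. A picture is of the moment at which its call begins: read the wrist's pose just before it. camera_model takes no time and is no camera call; for the wrist camera it gives the pose at the moment of the call.
- arm.close_job(): hands the job in, once; it reports no verdict.
The state is a dict: "time": time; "joints": joint angles; "joint_vel": joint speeds; "effort": joint torques, N m; "eef_pos": TCP position; "orientation": TCP orientation; "contact_force": force on the tool from outside, world axes, zero at the start; "wrist_torque": the same for the moment, N m; "grip_width": finger opening in m.
Only numpy, scipy, OpenCV 4.12 (cv2) and the standard library are available. Lean on these libraries where they do the work, as an engineer would, in place of code of your own. Each camera call takes 0.05 s, during which the arm holds its last target.

TASK

One plaque in the specimen rack has been puncture-tested and has a hole through its middle: take that one out of the rack and put it away in the retained-samples box. Feel for the slot in the top of the box, start the plaque in it upright and push it gently through, past the sprung flap, until it has dropped right inside and the flap has shut behind it; never force it against the box. Leave the two whole plaques, the sample jar and the calliper undisturbed.

Things in the scene. Friction and masses are not known exactly. Their poses are not given: they have to be found in the camera images.
- tested_plaque_mid (a point): Centre of the punctured plaque: flat ivory plastic slab, 100 mm high (z, up), 70 mm wide (y), 10 mm thick (x), about 0.13 kg, with a 30 mm round hole through the middle of its broad face. Starts upright in any one of the rack's three pockets, its lower edge 10 mm above the bench. Origin at its very centre, 50 mm above its lower edge. Slippery on the box's steel.
- whole_plaque_a_mid (a point): Centre of a whole plaque without a hole, same size and colour, standing in another pocket of the rack. Leave it alone.
- whole_plaque_b_mid (a point): Centre of the other whole plaque without a hole, same size and colour, standing in the remaining pocket. Leave it alone.
- rack: Aluminium specimen rack fixed to the bench: bar 56 mm (x) by 270 mm (y), 30 mm high, with three pockets in a row at y = -85, 0 and +85 mm, each 11.6 by 71.6 mm and 20 mm deep, open at the top. In each stands a plaque, thickness along the rack's x, 80 mm of it above the rack. Origin under the rack's centre, on the bench.
- retain_box: Retained-samples box fixed to the bench: closed, hollow white sheet-steel box, 170 mm (x) by 190 mm (y), lid 157 mm high, inner floor 6 mm high; the blue door in its +x side stays locked, so the slot on top is the only way in. More than 30 N between plaque and box, or gripper and box, counts as forcing (the knock of landing inside does not). Origin under its centre, on the bench; z up.
- lid_mid (a point): Middle of the box's top, level with the top of the 3 mm steel slot plate (56 by 140 mm) on the lid, 160 mm above the bench; axes as the box. The slot is 12 mm wide (x), 78 mm long (y), parallel to the box and centred in y. The plate was set by hand in oblong screw holes: the slot may lie up to 6 mm to either side of this point along x. Not measured: find it by feel or eye; it stays put.
- flap (a joint): Sprung steel flap under the slot, 9 mm below the plate's top: 0 rad shut, about 1.4 held open by the plaque. It takes about 5 N of push to swing down, then only rubs lightly. Once most of the plaque is through, it falls in by its own weight when let go and the flap springs shut; should it hang, push its top edge level with the plate.
- sample_jar: Closed clear plastic sample jar, 64 mm across and 85 mm high, standing on the bench. Origin at the centre of its underside. Leave it alone.
- calliper: Calliper lying flat on the bench, 230 mm long (its y), about 60 mm over the jaws (x) and 14 mm high. Origin under the middle of its beam. Leave it alone.
Mind the look-alikes: they are no part of the job. What is shaped like the part that bears tested_plaque_mid but black, green or red is not meant.

How it is judged:
By the outcome, as a careful person would: the job done as asked, in the order asked, and still so for the second after the job is handed in, with the robot touching nothing.
It also fails if it takes over 58 s, if anything falls off the work surface, if the arm or the gripper's body presses on something with over 40 N, if the wrist force passes 120 N, or if a joint passes its speed limit or range.

## Working session

There is one attempt and no reset: what is moved stays moved. The work goes in short steps, Python scripts to look and compute and a tool call to move; the robot and the scene stay as the last step left them, time stands still between calls to the robot, and variables do not carry over. Pictures are saved under pics/ and viewed, and the job is handed in when it is done.

Besides the shell and the picture viewer there is one more tool, called by a JSON object that holds its "api" and its "payload", one argument or row to a line. step_arm: Moves the arm, as the interface text tells. Its arguments: {"type":"object","properties":{"rows":{"type":"array","items":{"type":"number"}}},"required":["rows"]}

```bash
mkdir -p pics; ls
cat > h.py <<'E'
import numpy as np, cv2
from cell import arm
def snap(n,f):
    m=arm.camera_model(n); im=arm.snapshot(n); cv2.imwrite('pics/'+f,im[:,:,::-1]); return im,m
def ray(m,u,v,z):
    P=np.array(m['pose']); d=P[:3,:3]@np.array([(u-m['cx'])/m['fx'],-(v-m['cy'])/m['fy'],-1.]); o=P[:3,3]
    return o+d*(z-o[2])/d[2]
def proj(m,p):
    P=np.array(m['pose']); q=P[:3,:3].T@(np.array(p)-P[:3,3]); return m['cx']+m['fx']*q[0]/-q[2], m['cy']-m['fy']*q[1]/-q[2]
E
python3 - <<'E'
from h import *
for n in ['top','side','wrist']:
    im,m=snap(n,n+'0.png'); print(n,{k:np.round(v,3).tolist() for k,v in m.items()})
print(arm.get_state())
E
```

```text
pics
top {'fx': 395.865, 'fy': 395.865, 'cx': 276.05, 'cy': 208.472, 'pose': [[0.02, 0.996, -0.084, 0.531], [-1.0, 0.02, 0.005, -0.06], [0.007, 0.084, 0.996, 1.0], [0.0, 0.0, 0.0, 1.0]]}
side {'fx': 446.964, 'fy': 446.964, 'cx': 277.951, 'cy': 215.41, 'pose': [[0.863, 0.329, -0.383, 0.165], [-0.505, 0.536, -0.677, -0.786], [-0.017, 0.777, 0.629, 0.798], [0.0, 0.0, 0.0, 1.0]]}
wrist {'fx': 292.821, 'fy': 292.821, 'cx': 280.426, 'cy': 213.232, 'pose': [[0.406, -0.876, -0.261, 0.157], [0.914, 0.389, 0.117, 0.533], [-0.0, -0.286, 0.958, 0.373], [0.0, 0.0, 0.0, 1.0]]}
{'time': 0.15, 'joints': array([ 1.06838242e+00,  3.51128770e-01,  1.65225494e+00,  2.82039410e-05,
        1.13909930e+00, -8.45875202e-02]), 'joint_vel': array([-0.00050296, -0.00173606, -0.0027673 ,  0.00215992, -0.00021081,
       -0.00058482]), 'effort': array([ 4.95750719e-04, -5.06248498e+01, -2.91502744e+01, -5.42459611e-05,
        3.36440884e-03,  2.56723479e-05]), 'eef_pos': array([0.22302179, 0.50248551, 0.23088158]), 'orientation': array([-3.14070765e+00, -1.00737273e-04,  2.72375441e+00]), 'contact_force': array([-0.83175222,  0.08574106, -0.07572104]), 'wrist_torque': array([ 0.03112601, -0.0032308 , -0.02743567]), 'grip_width': 0.08549073967919754}
```

View pics/top0.png

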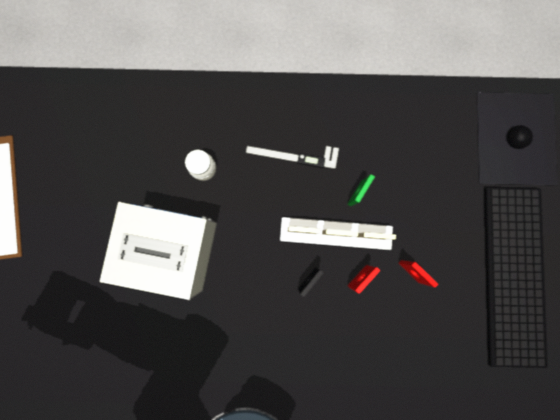

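View pics/side0.png

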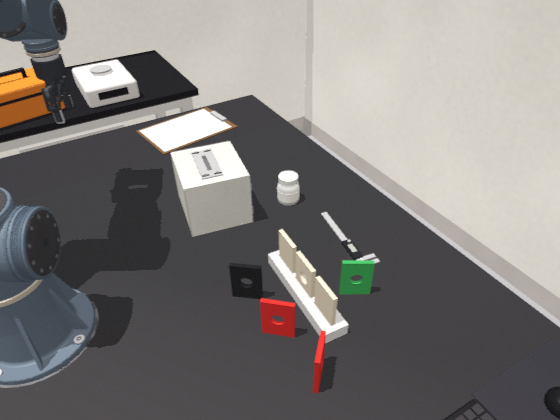

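View pics/wrist0.png

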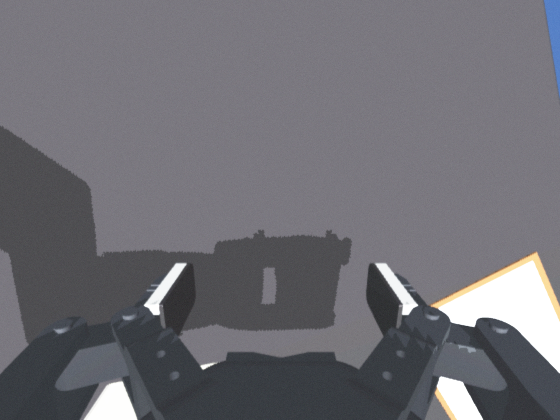

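The top view shows the box (slot at about (153,252)), the jar (200,165), the calliper (290,155) and the rack with three ivory plaques at (303,229), (340,231) and (377,235). Black, green and red look-alikes stand around it. The side view shows the ivory plaques at (287,250), (305,277) and (325,300), and I'll enlarge that to find the hole.

Run:
```python
from h import *
im=cv2.imread('pics/side0.png'); cv2.imwrite('pics/sc.png',cv2.resize(im[220:345,255:360],None,fx=4.6,fy=4.6,interpolation=cv2.INTER_CUBIC))
im=cv2.imread('pics/top0.png'); a=cv2.resize(im[210:260,270:405],None,fx=5.8,fy=5.8,interpolation=cv2.INTER_CUBIC);b=cv2.resize(im[195:310,95:225],None,fx=2.6,fy=2.6,interpolation=cv2.INTER_CUBIC)
c=np.zeros((a.shape[0]+b.shape[0],a.shape[1],3),np.uint8);c[:a.shape[0]]=a;c[a.shape[0]:,:b.shape[1]]=b;cv2.imwrite('pics/tc.png',c)
```

```text
(no output)
```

View pics/sc.png

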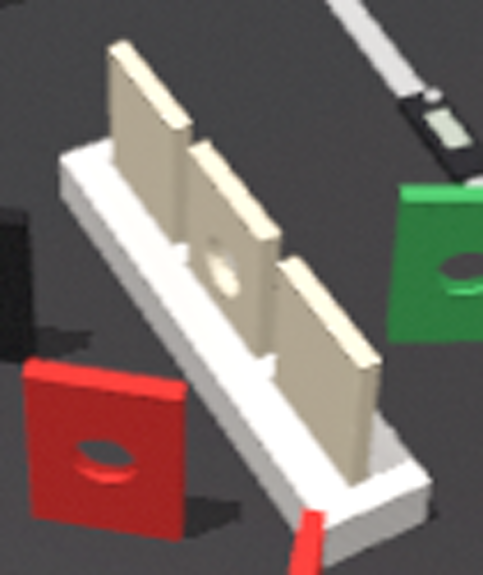

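View pics/tc.png

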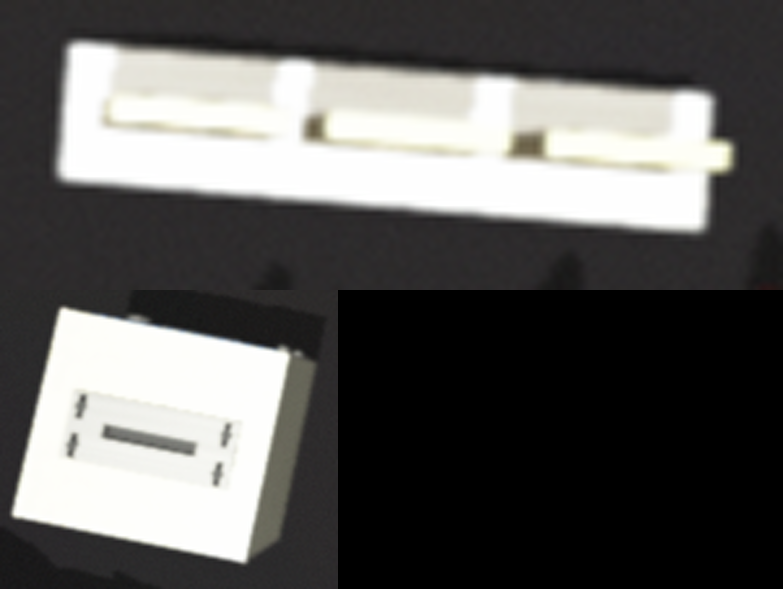

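The three ivory candidates in side-view pixels are (287,250), (305,277) and (325,300). Only the middle one shows a round hole, at about (303,279), so it is the one meant. Next I measure poses.

Run:
```python
from h import *
im=cv2.imread('pics/top0.png').astype(int); 
import json
m=arm.camera_model('top')
def rect(mask,z,name,off=(0,0)):
    cs,_=cv2.findContours(mask.astype(np.uint8),cv2.RETR_EXTERNAL,cv2.CHAIN_APPROX_NONE)
    for c in cs:
        if cv2.contourArea(c)<25: continue
        c=c.reshape(-1,2)+np.array(off)
        P=np.array([ray(m,u,v,z)[:2] for u,v in c],np.float32)
        (cx,cy),(w,h),a=cv2.minAreaRect(P*1000); print(name,c.mean(0).round(1),'centre',round(cx,1),round(cy,1),'size',round(w,1),round(h,1),'ang',round(a,2))
V=im.max(2); Y=im[:,:,2]-im[:,:,0]
# slot
s=V[235:272,130:180]<120; rect(s,.16,'slot',(130,235))
# box lid
b=V[195:310,95:225]>235; rect(b,.157,'lid',(95,195))
print(im[229,285:325:3],im[231,325:360:3],im[240,340])
r=V[205:262,270:405]>130; rect(r,.03,'rack',(270,205))
for u,v in [(277+0,0)]: pass
y=(Y>12)&(V>215); rect(y[210:260,270:405],.11,'plq',(270,210))
```

```text
slot [151.5 253.2] centre 503.1 196.4 size 71.7 6.5 ang 79.91
lid [153.1 250.5] centre 508.5 194.6 size 189.8 169.7 ang 79.97
[[254 254 254]
 [202 226 228]
 [251 254 254]
 [251 254 254]
 [251 254 254]
 [250 254 254]
 [250 254 254]
 [250 254 254]
 [250 254 254]
 [249 254 254]
 [247 253 253]
 [248 253 253]
 [251 252 252]
 [178 190 194]] [[121 149 154]
 [250 254 254]
 [250 254 254]
 [249 254 254]
 [249 254 254]
 [248 254 254]
 [247 253 253]
 [245 253 253]
 [243 252 252]
 [251 254 254]
 [253 254 254]
 [226 234 234]] [254 254 254]
rack [336.7 233.3] centre 554.5 -216.1 size 282.0 60.1 ang 86.58
plq [368.  231.3] centre 556.9 -276.1 size 22.4 63.3 ang 1.14
plq [336.7 229.7] centre 561.7 -203.3 size 62.0 28.1 ang 86.18
plq [309.  224.1] centre 572.9 -138.9 size 11.2 32.9 ang 31.98
```

```bash
cat >> h.py <<'E'
from scipy.spatial.transform import Rotation as Ro
def delta(pos,yaw):
    s=arm.get_state(); R=Ro.from_euler('xyz',s['orientation']); T=Ro.from_euler('xyz',[np.pi,0,np.radians(yaw)])
    sh=R.inv().apply(np.array(pos)-s['eef_pos']); rv=(R.inv()*T).as_rotvec(degrees=True)
    print('t',round(s['time'],2),'pos',s['eef_pos'].round(4),'rpy',np.degrees(s['orientation']).round(2),'F',s['contact_force'].round(2),'w',round(s['grip_width'],4)); print('shift',sh.round(4),'rot',rv.round(2))
E
python3 - <<'E'
from h import *
m=arm.camera_model('top')
for u,v in [(325,112),(512,152),(418,132),(195,118),(640,152)]: print(ray(m,270+u/5.8-.5,210+v/5.8-.5,.11).round(4))
delta([.557,-.216,.20],86.6)
E
```

```text
[ 0.562 -0.176  0.11 ]
[ 0.548  -0.2486  0.11  ]
[ 0.555  -0.2121  0.11  ]
[ 0.5587 -0.1257  0.11  ]
[ 0.549  -0.2982  0.11  ]
t 0.15 pos [0.223  0.5025 0.2309] rpy [-1.7995e+02 -1.0000e-02  1.5606e+02] F [-0.83  0.09 -0.08] w 0.0855
shift [-0.5968 -0.5211  0.0313] rot [-5.000e-02  3.000e-02  6.946e+01]
```

{"api": "step_arm", "payload": {
  "rows": [1, -0.597, -0.521, 0.031, 0, 0, 69.4, 1, -0.597, -0.521, 0.031, 0, 0, 69.4, 1, -0.597, -0.521, 0.031, 0, 0, 69.4, 1, -0.597, -0.521, 0.031, 0, 0, 69.4, 1, -0.597, -0.521, 0.031, 0, 0, 69.4, 1, -0.597, -0.521, 0.031, 0, 0, 69.4, 1, -0.597, -0.521, 0.031, 0, 0, 69.4, 1, -0.597, -0.521, 0.031, 0, 0, 69.4, 1, -0.597, -0.521, 0.031, 0, 0, 69.4, 1, -0.597, -0.521, 0.031, 0, 0, 69.4]
}}

```text
time: 1.15
eef_pos: [0.4343, 0.0476, 0.2118]
orientation: [3.141, -0.0, 1.512]
contact_force: [1.4, 1.8, -0.7]
grip_width: 0.0852
```

Run:
```python
from h import *
delta([.556,-.214,.20],86.6)
```

```text
t 1.15 pos [0.4343 0.0476 0.2118] rpy [ 1.7998e+02 -1.0000e-02  8.6620e+01] F [ 1.38  1.8  -0.71] w 0.0852
shift [-0.254   0.1369  0.0118] rot [ 0.02 -0.01  0.02]
```

{"api": "step_arm", "payload": {
  "rows": [1, -0.254, 0.137, 0.012, 0, 0, 0, 1, -0.254, 0.137, 0.012, 0, 0, 0, 1, -0.254, 0.137, 0.012, 0, 0, 0, 1, -0.254, 0.137, 0.012, 0, 0, 0, 1, -0.254, 0.137, 0.012, 0, 0, 0, 1, -0.254, 0.137, 0.012, 0, 0, 0, 1, -0.254, 0.137, 0.012, 0, 0, 0, 1, -0.254, 0.137, 0.012, 0, 0, 0, 1, -0.254, 0.137, 0.012, 0, 0, 0]
}}

```text
time: 2.05
eef_pos: [0.5555, -0.211, 0.1996]
orientation: [-3.141, -0.0, 1.513]
contact_force: [0.7, -0.1, 0.5]
grip_width: 0.0854
```

Run:
```python
from h import *
snap('wrist','w1.png')
delta([.556,-.214,.20],86.6)
```

```text
t 2.1 pos [ 0.5556 -0.2108  0.1998] rpy [-1.7998e+02 -1.0000e-02  8.6720e+01] F [-0.83  0.87  0.07] w 0.0854
shift [-0.0031  0.0006 -0.0002] rot [-0.02 -0.01  0.12]
```

View pics/w1.png

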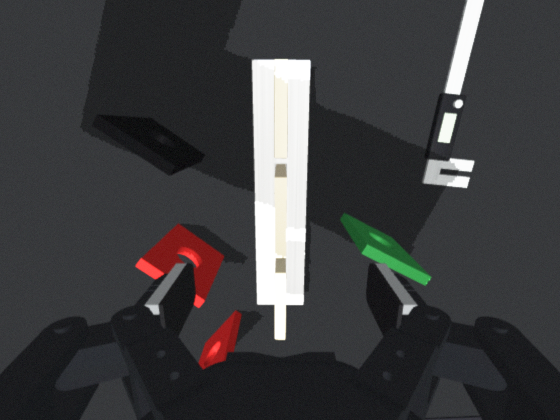

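The wrist view shows the plaque tops at columns ~275–287: the upper at rows 70–157, the middle at 177–260 and the lower at 272–340. I'll measure the middle one.

Run:
```python
from h import *
im=cv2.imread('pics/w1.png'); m=arm.camera_model('wrist'); s=arm.get_state()
print(proj(m,s['eef_pos']), np.array(m['pose'])[:3,3].round(3))
cv2.imwrite('pics/w1c.png',cv2.resize(im[160:280,240:320],None,fx=5,fy=5,interpolation=cv2.INTER_CUBIC))
for v in (185,200,220,240,250): print(v,im[v,268:294,0].tolist())
print(im[165:182,281].max(1),im[250:275,281].max(1))
```

```text
(np.float64(279.17206567589255), np.float64(269.46723796114213)) [ 0.56  -0.137  0.342]
185 [239, 239, 242, 242, 238, 237, 233, 227, 228, 227, 227, 227, 228, 228, 228, 226, 227, 227, 230, 237, 241, 240, 243, 240, 239, 240]
200 [240, 239, 241, 241, 240, 238, 230, 227, 226, 226, 224, 223, 227, 225, 226, 226, 224, 226, 228, 242, 243, 240, 240, 239, 239, 242]
220 [255, 255, 255, 255, 255, 255, 255, 232, 223, 223, 222, 224, 222, 222, 220, 223, 226, 226, 233, 242, 242, 240, 240, 240, 240, 241]
240 [255, 255, 255, 255, 255, 255, 254, 231, 219, 219, 219, 217, 219, 220, 219, 220, 220, 232, 253, 255, 249, 246, 250, 255, 255, 255]
250 [255, 255, 255, 255, 255, 255, 254, 230, 213, 214, 216, 218, 216, 217, 217, 219, 218, 223, 235, 242, 240, 240, 241, 240, 242, 241]
[151 151 152 150 151 152 150 149 147 151 148 166 218 246 248 247 248] [243 243 242 244 245 253 255 254 185 147 148 150 150 153 155 154 153 160
 155 157 156 160 200 252 255]
```

View pics/w1c.png

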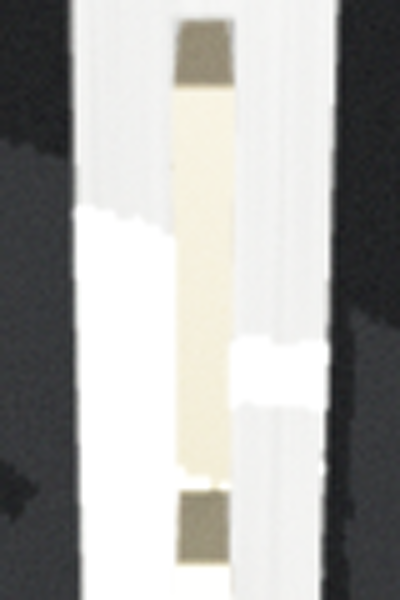

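Run:
```python
from h import *
m=arm.camera_model('wrist')
a=ray(m,280.7,176.5,.11);b=ray(m,280.1,257.5,.11);c=(a+b)/2
print(a,b,c,np.linalg.norm(a-b)*1e3,np.degrees(np.arctan2(*(a-b)[:2][::-1])))
for u,v in((274.2,185),(286.6,185),(274.7,250),(285.5,250)): print(ray(m,u,v,.11))
# rack long edges at z=.03
```

```text
[ 0.5584769 -0.1757852  0.11     ] [ 0.55392596 -0.2460274   0.11      ] [ 0.55620143 -0.2109063   0.11      ] 70.38947676925496 86.29302988604887
[ 0.55287964 -0.18233069  0.11      ]
[ 0.56280792 -0.18290306  0.11      ]
[ 0.54971191 -0.23874926  0.11      ]
[ 0.55895316 -0.23928183  0.11      ]
```

{"api": "step_arm", "payload": {
  "rows": [-0.4, 0, 0.0005, 0.04, 0, 0, 0.4, -0.4, 0, 0.0005, 0.07, 0, 0, 0.4, -0.4, 0, 0.0005, 0.07, 0, 0, 0.4, -0.4, 0, 0.0005, 0.07, 0, 0, 0.4, -0.4, 0, 0.0005, 0.07, 0, 0, 0.4]
}}

```text
time: 2.6
eef_pos: [0.5573, -0.2119, 0.1318]
orientation: [3.139, 0.001, 1.506]
contact_force: [-0.5, 0.3, -0.3]
grip_width: 0.0259
```

Run:
```python
from h import *
snap('wrist','w2.png')
delta([.5562,-.211,.082],86.3)
```

```text
t 2.65 pos [ 0.5572 -0.212   0.1317] rpy [1.7984e+02 6.0000e-02 8.6280e+01] F [ 0.48 -0.13  0.9 ] w 0.0256
shift [ 0.001  -0.0012  0.0497] rot [ 0.16  0.06 -0.02]
```

View pics/w2.png

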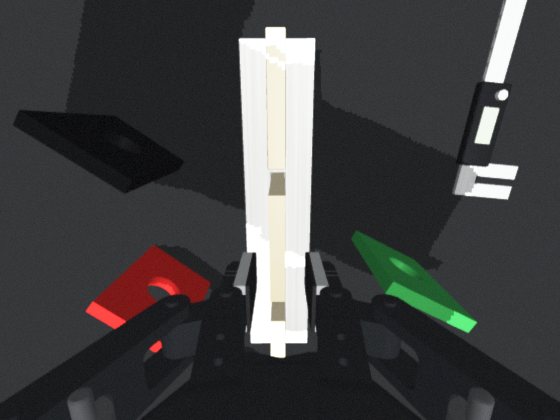

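The middle plaque (columns 271–286) lies between the fingers, which show at columns ~257 and ~309. It is about 1 mm to the left, which matches the measured shift. I'll descend and grip.

{"api": "step_arm", "payload": {
  "rows": [-0.4, 0.001, -0.001, 0.025, 0, 0, 0, -0.4, 0.001, -0.001, 0.05, 0, 0, 0, -0.4, 0.001, -0.001, 0.05, 0, 0, 0, -0.4, 0.001, -0.001, 0.05, 0, 0, 0, -1, 0.001, -0.001, 0.05, 0, 0, 0, -1, 0.001, -0.001, 0.05, 0, 0, 0, -1, 0.001, -0.001, 0.05, 0, 0, 0, -1, 0.001, -0.001, 0.05, 0, 0, 0]
}}

```text
time: 3.45
eef_pos: [0.5562, -0.2112, 0.0817]
orientation: [3.139, 0.001, 1.506]
contact_force: [-1.0, 0.2, 6.5]
grip_width: 0.0091
```

{"api": "step_arm", "payload": {
  "rows": [-1, 0, 0, -0.01, 0, 0, 0, -1, 0, 0, -0.02, 0, 0, 0, -1, 0, 0, -0.035, 0, 0, 0, -1, 0, 0, -0.06, 0, 0, 0, -1, 0, 0, -0.1, 0, 0, 0, -1, 0, 0, -0.14, 0, 0, 0, -1, 0, 0, -0.18, 0, 0, 0, -1, 0, 0, -0.18, 0, 0, 0, -1, 0, 0, -0.18, 0, 0, 0]
}}

```text
time: 4.35
eef_pos: [0.5555, -0.2108, 0.2612]
orientation: [3.14, 0.001, 1.506]
contact_force: [-0.4, 0.7, -1.4]
grip_width: 0.0094
```

Run:
```python
from h import *
snap('side','s3.png'); snap('wrist','w3.png'); im,m=snap('top','t3.png')
V=cv2.imread('pics/top0.png')
a=np.radians(-10.03); ex=np.array([np.cos(a),np.sin(a)]);L=np.array([.5085,.1946])
print('slot est', L-.0056*ex)
delta([*(L-.0056*ex),.262],80)
```

```text
slot est [0.50298559 0.19557532]
t 4.5 pos [ 0.5548 -0.2105  0.2586] rpy [-1.7988e+02 -5.0000e-02  8.6260e+01] F [ 0.08 -0.09 -2.01] w 0.0091
shift [ 0.4018 -0.0782 -0.0029] rot [-0.12 -0.04  6.26]
```

View pics/s3.png

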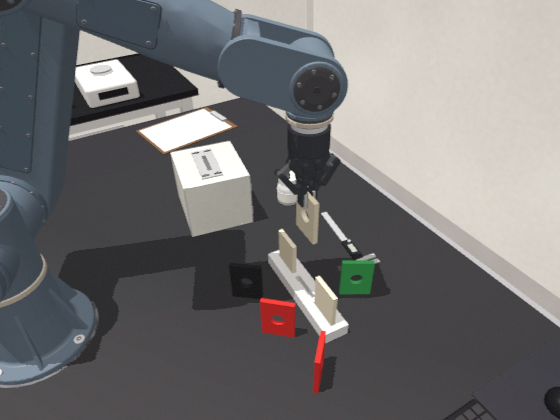

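View pics/w3.png

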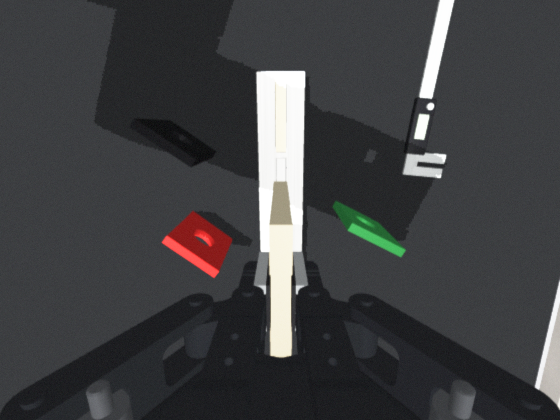

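The punctured plaque is out of the rack, held upright with the hole visible, and the other two are still standing in place. Next I move to a viewing pose just short of the slot along the box.

Run:
```python
from h import *
a=np.radians(-10.03); ex=np.array([np.cos(a),np.sin(a)]);ey=np.array([-ex[1],ex[0]]);L=np.array([.5085,.1946])
delta([*(L-.0056*ex-.10*ey),.270],80)
```

```text
t 4.5 pos [ 0.5548 -0.2105  0.2586] rpy [-1.7988e+02 -5.0000e-02  8.6260e+01] F [ 0.08 -0.09 -2.01] w 0.0091
shift [ 0.3025 -0.0892 -0.0109] rot [-0.12 -0.04  6.26]
```

{"api": "step_arm", "payload": {
  "rows": [-1, 0.02, -0.006, -0.011, -0.1, 0, 2, -1, 0.055, -0.016, -0.011, -0.1, 0, 6.2, -1, 0.302, -0.089, -0.011, -0.1, 0, 6.2, -1, 0.302, -0.089, -0.011, -0.1, 0, 6.2, -1, 0.302, -0.089, -0.011, -0.1, 0, 6.2, -1, 0.302, -0.089, -0.011, -0.1, 0, 6.2, -1, 0.302, -0.089, -0.011, -0.1, 0, 6.2, -1, 0.302, -0.089, -0.011, -0.1, 0, 6.2, -1, 0.302, -0.089, -0.011, -0.1, 0, 6.2, -1, 0.302, -0.089, -0.011, -0.1, 0, 6.2]
}}

```text
time: 5.5
eef_pos: [0.4864, 0.0956, 0.2702]
orientation: [3.141, 0.0, 1.397]
contact_force: [1.0, -0.1, -0.3]
grip_width: 0.009
```

{"api": "step_arm", "payload": {
  "rows": [-1, 0, 0, 0, 0, 0, 0, -1, 0, 0, 0, 0, 0, 0]
}}

```text
time: 5.7
eef_pos: [0.4866, 0.0953, 0.2705]
orientation: [3.14, 0.0, 1.396]
contact_force: [0.4, -0.7, -2.0]
grip_width: 0.009
```

Run:
```python
from h import *
import pickle
im,m=snap('wrist','w4.png'); pickle.dump(m,open('m4.pkl','wb'))
delta([.503,.1956,.270],80)
```

```text
t 5.75 pos [0.4865 0.0954 0.2706] rpy [179.92   0.    79.98] F [ 0.09  0.53 -0.74] w 0.0092
shift [ 0.1015 -0.0012  0.0006] rot [ 0.08  0.   -0.02]
```

View pics/w4.png

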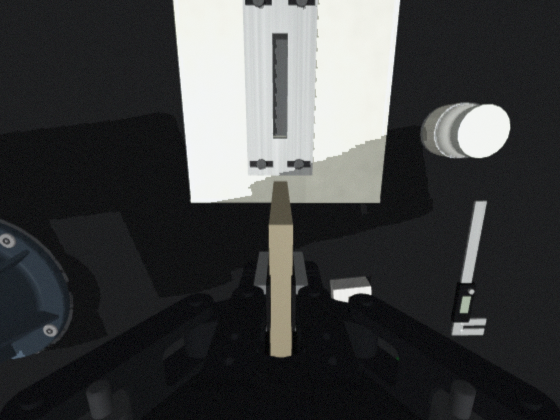

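Slot at columns ~273–288, rows 34–138. The lower edge of the plaque shows at row ~182, columns 273–287. I'll compare the two in the box frame.

Run:
```python
from h import *
import pickle
m=pickle.load(open('m4.pkl','rb')); im=cv2.imread('pics/w4.png'); g=cv2.cvtColor(im,cv2.COLOR_BGR2GRAY)
for v in(45,60,80,100,120,132): print(v,g[v,266:296].tolist())
print(g[28:44,280].tolist(),g[128:146,280].tolist())
for v in(183,186,190,200,215): print(v,g[v,262:300].tolist())
cv2.imwrite('pics/w4c.png',cv2.resize(im[20:240,230:330],None,fx=2.7,fy=2.7,interpolation=cv2.INTER_CUBIC))
a=np.radians(-10.03); ex=np.array([np.cos(a),np.sin(a)]);ey=np.array([-ex[1],ex[0]]);L=np.array([.5085,.1946])
f=lambda p:(np.dot(p[:2]-L,ex)*1e3,np.dot(p[:2]-L,ey)*1e3)
for n,u,v,z in[('slotTL',273,34.5,.16),('slotTR',288,34.5,.16),('slotBL',273.5,138,.16),('slotBR',287,138,.16),('boxBL',190,203,.157),('boxBR',380.5,203,.157),('plateBL',248,176,.16),('plateBR',313,176,.16),('botL',273,182,.1989),('botR',287.5,182,.1989),('topL',271,222,.2989),('topR',293,222,.2989)]:
    print(n,np.round(f(ray(m,u,v,z)),1))
print('tcp',f(arm.get_state()['eef_pos']))
```

```text
45 [218, 215, 215, 210, 213, 205, 138, 64, 55, 55, 69, 92, 93, 94, 94, 99, 98, 98, 96, 93, 100, 136, 206, 214, 211, 215, 212, 207, 206, 207]
60 [215, 213, 214, 212, 214, 208, 141, 65, 53, 55, 66, 95, 95, 98, 95, 99, 97, 96, 100, 96, 100, 136, 205, 214, 213, 212, 212, 209, 207, 209]
80 [218, 216, 214, 216, 213, 206, 142, 70, 60, 96, 99, 93, 99, 95, 98, 99, 100, 103, 99, 101, 108, 142, 209, 213, 213, 216, 211, 209, 211, 206]
100 [219, 217, 214, 216, 212, 210, 174, 80, 57, 64, 96, 98, 97, 96, 102, 100, 99, 99, 98, 99, 110, 166, 207, 214, 214, 212, 209, 212, 211, 207]
120 [220, 217, 214, 216, 214, 216, 207, 87, 64, 99, 99, 92, 96, 96, 100, 98, 101, 101, 104, 105, 108, 162, 208, 213, 217, 214, 211, 210, 210, 208]
132 [219, 214, 213, 217, 213, 215, 200, 86, 55, 62, 63, 93, 97, 97, 100, 100, 100, 102, 100, 105, 118, 188, 211, 213, 215, 215, 210, 212, 214, 209]
[215, 217, 213, 214, 197, 126, 65, 56, 54, 51, 57, 75, 91, 95, 93, 96] [100, 97, 97, 99, 100, 94, 99, 121, 138, 111, 142, 214, 219, 218, 220, 219, 218, 219]
183 [170, 168, 168, 169, 167, 166, 165, 168, 170, 167, 161, 120, 85, 82, 81, 
[... 410 characters left out ...]
, 159, 166, 166, 167, 164, 168, 167, 168, 168, 163, 164]
200 [167, 166, 167, 163, 164, 168, 164, 164, 160, 132, 88, 81, 80, 83, 83, 82, 85, 83, 81, 83, 83, 82, 82, 79, 82, 84, 82, 110, 164, 169, 164, 163, 165, 164, 164, 163, 166, 164]
215 [17, 16, 16, 18, 17, 19, 17, 39, 80, 83, 81, 85, 82, 83, 79, 81, 80, 83, 84, 82, 80, 80, 80, 78, 83, 78, 79, 81, 81, 67, 23, 16, 15, 16, 16, 22, 15, 9]
slotTL [-9.2 38.7]
slotTR [ 2.2 38.7]
slotBL [ -9.3 -37.5]
slotBR [  1.9 -37.6]
boxBL [-84.9 -94.3]
boxBR [ 86.6 -94.5]
plateBL [-31.6 -69.4]
plateBR [ 24.7 -69.5]
botL [ -9.1 -67.5]
botR [  1.6 -67.5]
topL [ -7.6 -65.4]
topR [  1.3 -65.4]
tcp (np.float64(-4.368455916883916), np.float64(-101.49206029857869))
```

View pics/w4c.png

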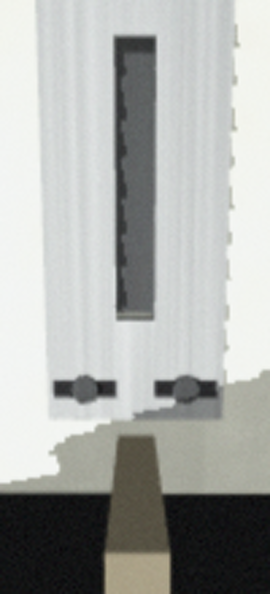

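Plaque and slot agree in x within about 0.3 mm (slot about −4.2 mm, plaque about −3.9 mm in the box frame) and are parallel within about 0.15°. I move 103 mm along the slot, then check.

{"api": "step_arm", "payload": {
  "rows": [-1, 0.02, 0, 0, 0, 0, 0, -1, 0.06, 0, 0, 0, 0, 0, -1, 0.09, -0.0003, 0, 0.1, 0, 0, -1, 0.103, -0.0003, 0.01, 0.1, 0, 0, -1, 0.103, -0.0003, 0.025, 0.1, 0, 0, -1, 0.103, -0.0003, 0.03, 0.1, 0, 0, -1, 0.103, -0.0003, 0.03, 0.1, 0, 0, -1, 0.103, -0.0003, 0.03, 0.1, 0, 0]
}}

```text
time: 6.55
eef_pos: [0.5041, 0.1972, 0.2411]
orientation: [3.141, -0.0, 1.397]
contact_force: [0.1, -0.3, -2.7]
grip_width: 0.0086
```

Run:
```python
from h import *
a=np.radians(-10.03); ex=np.array([np.cos(a),np.sin(a)]);ey=np.array([-ex[1],ex[0]])
p=np.array([.4865,.0954])+.103*ey-.0003*ex
snap('wrist','w5.png'); snap('side','s5.png')
delta([*p,.24],80)
print(p)
```

```text
t 6.65 pos [0.5042 0.1975 0.2414] rpy [ 1.7995e+02 -3.0000e-02  8.0020e+01] F [ 0.77 -0.52 -0.8 ] w 0.009
shift [-0.0006  0.0001  0.0014] rot [ 0.05 -0.03  0.02]
[0.50414346 0.19687807]
```

View pics/w5.png

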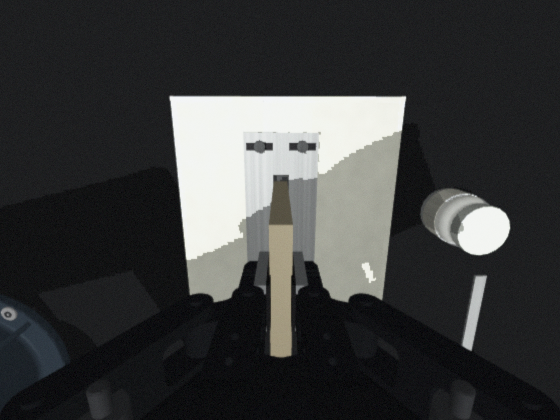

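The slot end at (281,178) lines up with the plaque's lower edge at (281,182). I'll feel down in small steps.

{"api": "step_arm", "payload": {
  "rows": [-1, 0, 0, 0.004, 0, 0, 0, -1, 0, 0, 0.007, 0, 0, 0, -1, 0, 0, 0.009, 0, 0, 0, -1, 0, 0, 0.0105, 0, 0, 0, -1, 0, 0, 0.0105, 0, 0, 0]
}}

```text
time: 7.15
eef_pos: [0.5037, 0.1978, 0.23]
orientation: [-3.141, 0.0, 1.397]
contact_force: [-0.1, 0.2, -1.9]
grip_width: 0.0091
```

{"api": "step_arm", "payload": {
  "rows": [-1, 0, 0, 0.0005, 0, 0, 0, -1, 0, 0, 0.001, 0, 0, 0, -1, 0, 0, 0.001, 0, 0, 0]
}}

```text
time: 7.45
eef_pos: [0.5038, 0.1979, 0.2292]
orientation: [3.142, -0.0, 1.397]
contact_force: [0.3, -0.5, -0.9]
grip_width: 0.009
```

{"api": "step_arm", "payload": {
  "rows": [-1, 0, 0, 0.0005, 0, 0, 0, -1, 0, 0, 0.001, 0, 0, 0, -1, 0, 0, 0.001, 0, 0, 0]
}}

```text
time: 7.75
eef_pos: [0.5038, 0.1978, 0.2282]
orientation: [-3.141, -0.0, 1.397]
contact_force: [0.1, -0.4, -2.4]
grip_width: 0.0088
```

The lower edge is 3.5 mm below the plate's top with no force, so the plaque has entered the slot. On towards the flap.

{"api": "step_arm", "payload": {
  "rows": [-1, 0, 0, 0.001, 0, 0, 0, -1, 0, 0, 0.002, 0, 0, 0, -1, 0, 0, 0.003, 0, 0, 0, -1, 0, 0, 0.004, 0, 0, 0, -1, 0, 0, 0.005, 0, 0, 0, -1, 0, 0, 0.006, 0, 0, 0]
}}

```text
time: 8.35
eef_pos: [0.5039, 0.1979, 0.2223]
orientation: [3.141, -0.0, 1.397]
contact_force: [0.0, -0.2, 4.4]
grip_width: 0.0088
```

{"api": "step_arm", "payload": {
  "rows": [-1, 0, 0, 0.001, 0, 0, 0, -1, 0, 0, 0.002, 0, 0, 0, -1, 0, 0, 0.003, 0, 0, 0]
}}

```text
time: 8.65
eef_pos: [0.5043, 0.1979, 0.2196]
orientation: [3.14, -0.001, 1.397]
contact_force: [1.5, -0.4, 4.3]
grip_width: 0.0093
```

{"api": "step_arm", "payload": {
  "rows": [-1, 0, 0, 0.001, 0, 0, 0, -1, 0, 0, 0.002, 0, 0, 0, -1, 0, 0, 0.003, 0, 0, 0, -1, 0, 0, 0.004, 0, 0, 0]
}}

```text
time: 9.05
eef_pos: [0.5039, 0.1978, 0.2151]
orientation: [3.142, -0.0, 1.397]
contact_force: [2.2, -0.0, 1.3]
grip_width: 0.0089
```

{"api": "step_arm", "payload": {
  "rows": [-1, 0, 0, 0.003, 0, 0, 0, -1, 0, 0, 0.006, 0, 0, 0, -1, 0, 0, 0.009, 0, 0, 0, -1, 0, 0, 0.012, 0, 0, 0, -1, 0, 0, 0.015, 0, 0, 0]
}}

```text
time: 9.55
eef_pos: [0.5036, 0.1978, 0.1997]
orientation: [-3.141, 0.0, 1.397]
contact_force: [1.7, -0.6, -0.5]
grip_width: 0.009
```

{"api": "step_arm", "payload": {
  "rows": [-1, 0, 0, 0.003, 0, 0, 0, -1, 0, 0, 0.006, 0, 0, 0, -1, 0, 0, 0.009, 0, 0, 0, -1, 0, 0, 0.012, 0, 0, 0, -1, 0, 0, 0.015, 0, 0, 0]
}}

```text
time: 10.05
eef_pos: [0.5038, 0.1978, 0.185]
orientation: [-3.142, -0.0, 1.397]
contact_force: [1.3, -0.4, -1.3]
grip_width: 0.0091
```

{"api": "step_arm", "payload": {
  "rows": [-1, 0, 0, 0.003, 0, 0, 0, -1, 0, 0, 0.006, 0, 0, 0, -1, 0, 0, 0.009, 0, 0, 0, -1, 0, 0, 0.012, 0, 0, 0, -1, 0, 0, 0.012, 0, 0, 0]
}}

```text
time: 10.55
eef_pos: [0.5037, 0.1978, 0.1728]
orientation: [-3.141, 0.0, 1.397]
contact_force: [2.2, -1.0, -1.5]
grip_width: 0.0092
```

{"api": "step_arm", "payload": {
  "rows": [-1, 0, 0, 0.003, 0, 0, 0, -1, 0, 0, 0.006, 0, 0, 0, -1, 0, 0, 0.006, 0, 0, 0, -0.4, 0, 0, 0.006, 0, 0, 0, -0.4, 0, 0, 0.006, 0, 0, 0, -0.4, 0, 0, 0.006, 0, 0, 0, -0.4, 0, 0, 0.006, 0, 0, 0]
}}

```text
time: 11.25
eef_pos: [0.5038, 0.1979, 0.1673]
orientation: [-3.142, -0.0, 1.397]
contact_force: [0.4, 0.2, -0.7]
grip_width: 0.0258
```

Run:
```python
from h import *
snap('wrist','w6.png'); im,_=snap('side','s6.png')
cv2.imwrite('pics/s6c.png',cv2.resize(im[90:240,130:300,::-1],None,fx=4,fy=4,interpolation=cv2.INTER_CUBIC))
delta([.504,.1978,.2],80)
```

```text
t 11.35 pos [0.5038 0.1979 0.1673] rpy [ 1.800e+02 -1.000e-02  8.006e+01] F [-0.03  0.31 -0.46] w 0.0257
shift [-0.      0.0002 -0.0327] rot [ 0.   -0.01  0.06]
```

View pics/s6c.png

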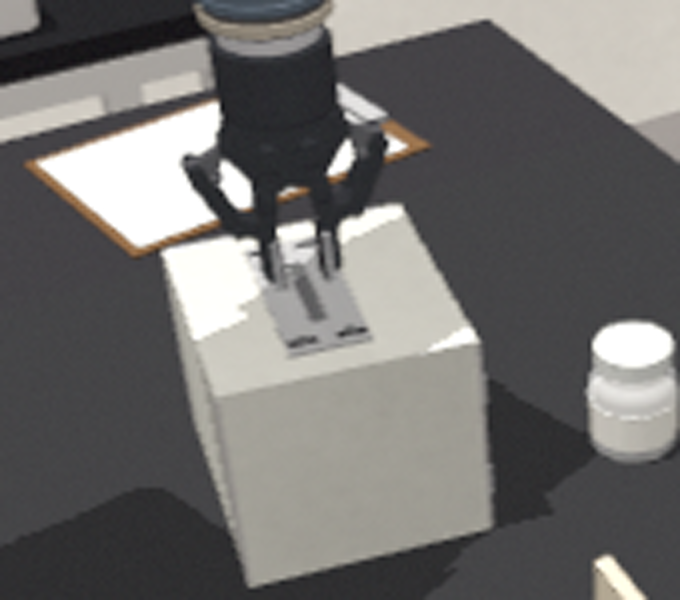

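View pics/w6.png

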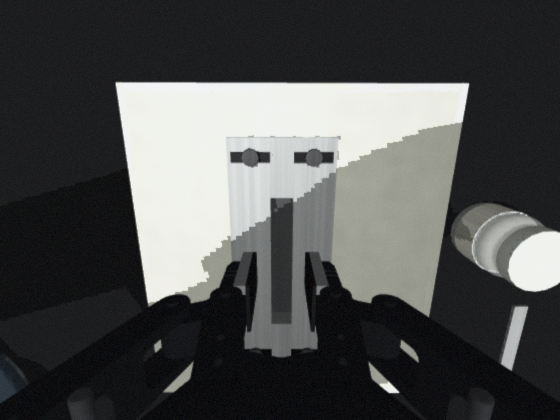

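The plaque is gone from the slot. I'll raise the arm and check that the flap has shut and the scene is undisturbed.

{"api": "step_arm", "payload": {
  "rows": [-0.4, 0, 0, -0.02, 0, 0, 0, -0.4, 0, 0, -0.06, 0, 0, 0, -0.4, -0.03, 0, -0.1, 0, 0, 0, -0.4, -0.07, 0, -0.103, 0, 0, 0, -0.4, -0.102, 0, -0.103, 0, 0, 0, -0.4, -0.102, 0, -0.103, 0, 0, 0, -0.4, -0.102, 0, -0.103, 0, 0, 0]
}}

```text
time: 12.05
eef_pos: [0.4863, 0.0972, 0.2704]
orientation: [3.141, -0.0, 1.396]
contact_force: [-0.5, 0.2, 0.2]
grip_width: 0.026
```

Run:
```python
from h import *
im,_=snap('wrist','w7.png'); si,_=snap('side','s7.png'); snap('top','t7.png')
a=cv2.imread('pics/w4.png'); b=cv2.imread('pics/w7.png')
c=np.hstack([cv2.resize(x[20:200,230:330],None,fx=3,fy=3,interpolation=cv2.INTER_CUBIC) for x in (a,b)])
cv2.imwrite('pics/cmp.png',c); print([x[45:130:15,276:287,1].mean(1).round() for x in(a,b)])
delta([.5,.1,.27],80)
# change in side view near rack/jar/calliper
d=cv2.absdiff(cv2.imread('pics/side0.png'),cv2.imread('pics/s7.png')).max(2)
for n,(u0,u1,v0,v1) in dict(jar=(270,305,165,210),cal=(318,382,208,268),wholeA=(277,297,228,275),wholeB=(315,340,275,325)).items(): print(n,(d[v0:v1,u0:u1]>40).sum())
```

```text
[array([ 94.,  95.,  96.,  96.,  97., 100.]), array([92., 94., 95., 96., 93., 94.])]
t 12.2 pos [0.4863 0.0982 0.2701] rpy [-1.7998e+02 -1.0000e-02  8.0110e+01] F [-0.24 -0.12  0.03] w 0.0259
shift [0.0041 0.0132 0.0001] rot [-0.02 -0.01  0.11]
jar 0
cal 0
wholeA 9
wholeB 9
```

View pics/cmp.png

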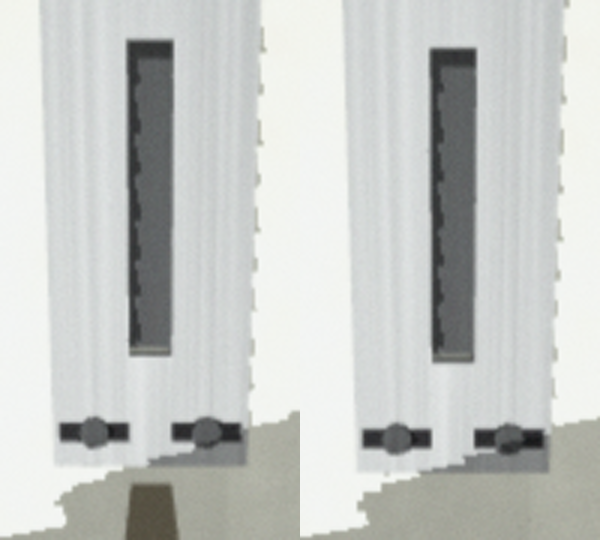

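View pics/s7.png

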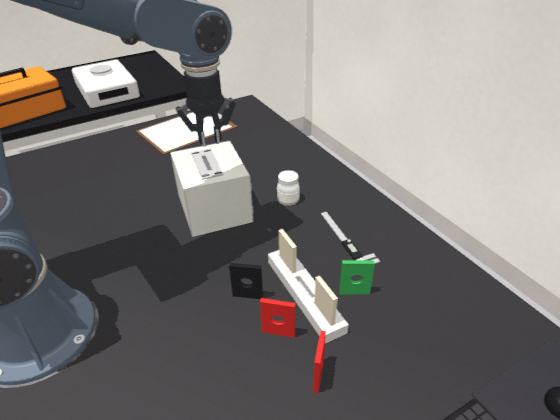

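The slot looks the same before and after, with the flap grey level at 92–100 in both pictures, so it is shut. The jar, calliper and both whole plaques have not moved, and the gripper is clear of everything.

```bash
python3 -c "
from cell import arm; print(arm.close_job())"
```

```text
the job is handed in; nothing more can be done
None
```

The punctured plaque was the one in the rack's middle pocket. I took it out and lowered it upright through the slot, which lay about 4 mm off the lid's middle towards −x. I let it go with most of it through, and it dropped into the box without needing a push. The job was handed in at about 12 s.

**Force on the box:** the highest reading was about 4.4 N, where the plaque met the flap. Readings came only at the end of each short move. On the empty rise after release they were below 1 N.

**Flap:** the last wrist picture shows the slot empty. It looks the same as before the insertion, so the flap is shut.

**Everything else:** in the side view the jar and calliper had not changed by a pixel. The areas around the two whole plaques differed by 9 pixels each, which I put down to the missing middle plaque. Both stand where they were.

**Checks that disagreed:** the top camera put the slot 5.6 mm off the lid's middle and the wrist camera 4.2–4.5 mm. I used the wrist view, and the plaque entered without resistance. The gripper read about 9 mm on the 10 mm plaque.

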